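# Back the chamber plug into its thread start and screw it home

### The arm

A 6-joint arm with a two-finger parallel gripper is mounted at the origin on the work surface. World frame = base frame: x ahead of the robot, y to its left, z up, the work surface at z = 0. Lengths are in m, angles in rad, forces in N, time in s.
With the tool pointing down it reaches from about 0.325 to 0.9 m from the base axis. Payload 3.5 kg.
Tool frame: the origin (TCP) lies between the finger pads; the fingertips stand 22 mm ahead of it and the grasp point (between the pads) lies 3 mm ahead of it; x points along the fingers, y is the direction in which the jaws open and shut, and the axes are right-handed (so a half turn about x gives the same grasp; the last joint's range is limited). The gripper opens to 85 mm and grips with 20 to 120 N. Pads are 22 mm wide; open, the fingers measure 114 mm over their backs; the gripper's body (76 mm by 85 mm) begins 54 mm behind the grasp point. The pads swing forward as they close: fully open they stand 13 mm farther back than shut.
Start: joints at [1.243, 0.276, -0.026, 1.268, 0, 1.467], TCP at [0.139, 0.609, 0.253] pointing down, gripper open.
Joint ranges: [-3.12, 3.12], [-0.85, 1.88], [-1.08, 1.24], [-1.95, 2.15], [-1.57, 1.53], [-3.14, 3.14]. Speed limits (rad/s): [2.57, 2.57, 3.14, 3.14, 3.14, 3.14].

### API

Orientations are given as a unit quaternion [w, x, y, z].
In Python, from station import ctrl gives the robot as it stands.
- The arm moves only by the tool send_rows, never from a script. Its arguments are lists of equal length, an entry for each row: "xyz": the shift along the world's x, y, z in cm, a list of three; "turn": the turn, a rotation vector about the world's x, y, z in degrees, a list of three; "jaw": the gripper's target within -1 to 1 (fully open at 1, half-way at 0, shut at -1). In form: {"xyz": [[dx, dy, dz], ...], "turn": [[ax, ay, az], ...], "jaw": [jaw, ...]}. A call has 1 to 10 rows; each row is the pose to reach, as a shift and turn from the pose commanded when the call began; what a row does not reach only later rows make up. A row lasts 1/10 s, in which the tool goes at most 50 mm and 8.59 degrees, less where a joint would pass 70% of its speed; a pose out of reach is approached as far as the arm can. A call with a gripper value outside its range is refused whole. The fingers move at their own pace and stop on an object; "grip_force" is the grip in N (left out, the last holds). Time passes only in rows, so rows that repeat a pose let the fingers close. It gives the time, the measured TCP pose, the force and the opening at its end, in the units of the state.
- ctrl.get_obs(): the state, without advancing time (a new reading comes with each control period).
- ctrl.capture(name): name is "scene" or "top" or "wrist"; returns a dict with "image" (384x512x3 uint8, red, green, blue), "depth" (384x512 float32, m along the optical axis (not along the pixel's ray), 0 where there is no reading), "fov_y" (degrees; the focal length in pixels is half the picture's height over the tangent of half this angle, whatever the lens; pixels are square), "cx", "cy" (the principal point, pixels), "origin" and "attitude" of the camera in the world. Camera axes: x right, y up, looking along -z (the intrinsics and any distortion apply to the point x, -y, -z); pixel columns grow to the right and rows downward; lengths in m; the calibration is good to about 2 mm. A picture is of the moment at which its call begins.
- ctrl.close_job(): hands the job in, once; it reports no verdict.
The state is a dict: "clock": time; "q": joint angles; "joint_velocities": joint speeds; "tau": joint torques, N m; "tcp_pos": TCP position; "eef_rot": TCP orientation; "force": force on the tool from outside, world axes, zero at the start; "moment": the same for the moment, N m; "finger_gap": finger opening in m.
Only numpy, scipy, OpenCV 4.12 (cv2) and the standard library are available. Lean on these libraries where they do the work, as an engineer would, in place of code of your own. Each camera call takes 0.05 s, during which the arm holds its last target.

### The job

The yellow plug of the blue-banded specimen chamber was started wrongly and sits high on top of its thread. Turn it back (counter-clockwise) by its wing bar until it lines up with the green marks and drops into the thread start, then screw it in clockwise until the bar lines up with the red marks and the plug sits fully home, and let go. Leave the closed orange-banded chamber as it is.

Things in the scene. Friction and masses are not known exactly. Their poses are not given: they have to be found in the camera images.
- pot_blue: Chamber to close, fixed, blue band: round pot 86 mm wide, 72 mm high. Origin: centre of underside, on the thread axis, z up. In its mouth two lands, flush with the rim, leave a 47 mm hole and two opposite entry gaps (thread starts) 64 deg wide. Green rim marks: gap middles, 70 deg counter-clockwise from above of its +x and -x axis. Red marks at +x and -x: home. Hard stop 4 deg past home.
- plug_open: Yellow loose plug of pot_blue, 0.22 kg; origin: centre of its lower end, z up. Stem 40 mm wide; two brass lugs on its x axis, 12 to 18 mm up, 36 deg wide, 31 mm from the axis; flange 52 mm wide, 34.5 to 40.5 mm up; wing bar along x, 50 long, 12 thick, 40.5 to 72.5 mm up. At the start it stands upright, lugs on the lands, 60 mm above pot_blue's origin, bar 35 to 75 deg clockwise of the green marks.
- plug_open_grip (a point): Point to pinch on the yellow plug's bar, on its axis, 64.5 mm above its origin; bar along x. Bar within 12 deg of the green marks: the plug lowers straight by 16 mm (4 mm vertical, 3 mm sideways play); then 70 deg clockwise to home. Turning at one height works, sinking 4 mm on the way is better. Home: plug origin 40 mm above the pot's, bar on the red marks. Half a turn makes no difference.
- plug_shut_end (a point): Top of one end of the bar (25 mm from the axis) of the black plug, same shape as the yellow one, already home in a second fixed pot with an orange band. To be left alone.
Not all that is in view belongs to the job. Of the things like the plug_open, leave any that is purple or turquoise; of the rest the smaller one is meant.

How it is judged:
On the way:
1. the yellow plug has dropped into the thread start of the blue chamber (at least 12 mm down), its bar still more than 50 degrees from the home marks (z of plug_open in the frame of pot_blue below 0.048 m and horizontal distance between plug_open and pot_blue below 0.01 m and angle between the x axis of plug_open and the x axis of pot_blue, either way round above 0.87 rad), for 0.1 s.
At the end, for the whole second after the job is handed in: The yellow plug sits home in the blue chamber: origin less than 44 mm above the pot's and within 10 mm of its axis, bar within 12 degrees of the red marks, upright within 10 degrees, at rest and released (z of plug_open in the frame of pot_blue below 0.044 m and horizontal distance between plug_open and pot_blue below 0.01 m and angle between the x axis of plug_open and the x axis of pot_blue, either way round below 0.21 rad and angle between plug_open's own z axis and vertical below 0.17 rad and linear speed of plug_open below 0.02 m/s); the robot touches nothing.
It fails at once if the black plug of the orange chamber is moved (the end of its bar by more than 10 mm) (distance of plug_shut_end from where it was at the start of the episode above 0.01 m).
It also fails if it takes over 35 s, if anything falls off the work surface, if the arm or the gripper's body presses on something with over 40 N, if the wrist force passes 120 N, or if a joint passes its speed limit or range.

## Working session

There is one attempt and no reset: what is moved stays moved. The work goes in short steps, Python scripts to look and compute and a tool call to move; the robot and the scene stay as the last step left them, time stands still between calls to the robot, and variables do not carry over. Pictures are saved under pics/ and viewed, and the job is handed in when it is done.

Besides the shell and the picture viewer there is one more tool, called after "Emit:" as name(argument=value, ...) on one line, values as JSON. send_rows: Moves the arm, as the interface text tells. Its arguments: {"type":"object","properties":{"xyz":{"type":"array","items":{"type":"array","items":{"type":"number"}}},"turn":{"type":"array","items":{"type":"array","items":{"type":"number"}}},"jaw":{"type":"array","items":{"type":"number"}},"grip_force":{"type":"number"}},"required":["xyz","turn","jaw"]}

```bash
ls; mkdir -p pics; cat > h.py <<'E'
import numpy as np, cv2
from scipy.spatial.transform import Rotation as R
from station import ctrl
def cap(n,f):
    c=ctrl.capture(n); cv2.imwrite('pics/'+f+'.png',c['image'][:,:,::-1]); np.savez('pics/'+f+'.npz',**{k:v for k,v in c.items()}); return c
def ld(f): return dict(np.load('pics/'+f+'.npz',allow_pickle=True))
def Rm(c):
    a=np.array(c['attitude'],float)
    return a if a.shape==(3,3) else R.from_quat(a[[1,2,3,0]]).as_matrix()
def px(c,u,v,d=None):
    u=np.asarray(u);v=np.asarray(v)
    if d is None: d=c['depth'][v.astype(int),u.astype(int)]
    f=192/np.tan(np.radians(float(c['fov_y']))/2)
    p=np.stack([(u-c['cx'])/f*d,-(v-c['cy'])/f*d,-d*np.ones_like(u,float)],-1)
    return p@Rm(c).T+np.array(c['origin'])
E
python3 - <<'E'
from h import *
for n in ['scene','top','wrist']:
    c=cap(n,n+'0'); print(n,{k:v for k,v in c.items() if k not in('image','depth')})
print(ctrl.get_obs())
a=[cv2.imread(f'pics/{n}0.png') for n in ['scene','top','wrist']]
E
```

```text
pics
scene {'fov_y': 48.40781482626055, 'cx': 261.995613216823, 'cy': 195.8793345694799, 'origin': array([ 0.96179075, -0.12958874,  0.71478621]), 'attitude': array([0.73005568, 0.24476075, 0.20165134, 0.60534917])}
top {'fov_y': 54.090037766301236, 'cx': 253.9328313319805, 'cy': 193.02853788581015, 'origin': array([ 0.32844745, -0.03130809,  0.91766088]), 'attitude': array([-0.70347623, -0.06543236,  0.06932227,  0.70429697])}
wrist {'fov_y': 66.49115398644211, 'cx': 256.13855231739, 'cy': 192.98516643919166, 'origin': array([0.07131059, 0.62449938, 0.37295485]), 'attitude': array([ 0.7745114 , -0.10884024, -0.0855382 ,  0.61722696])}
{'clock': 0.15, 'q': array([ 1.24261183e+00,  2.77006284e-01, -2.75456713e-02,  1.26803983e+00,
        8.34548558e-06,  1.46742841e+00]), 'joint_velocities': array([ 0.00067095, -0.00210568,  0.00311605,  0.00162933,  0.00068074,
        0.0014692 ]), 'tau': array([ 7.07764520e-04, -4.46055615e+01,  2.95639926e+01,  1.04743161e-02,
       -1.32563005e-04,  1.06807431e-05]), 'tcp_pos': array([0.13913064, 0.6087253 , 0.25239627]), 'eef_rot': array([ 0.70250504,  0.07869792,  0.70278263, -0.07993679]), 'force': array([-0.61146989,  0.31288028,  0.74716826]), 'moment': array([-0.01617292,  0.03492787,  0.00330496]), 'finger_gap': 0.08533803087564458}
```

View pics/scene0.png

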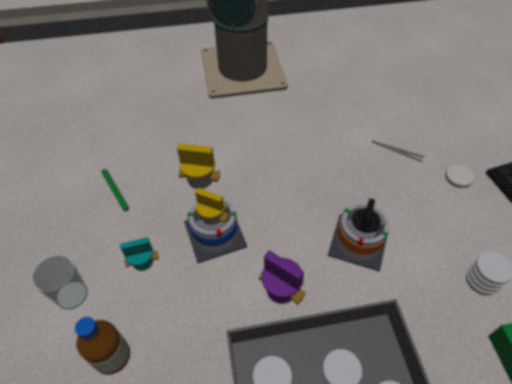

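View pics/top0.png

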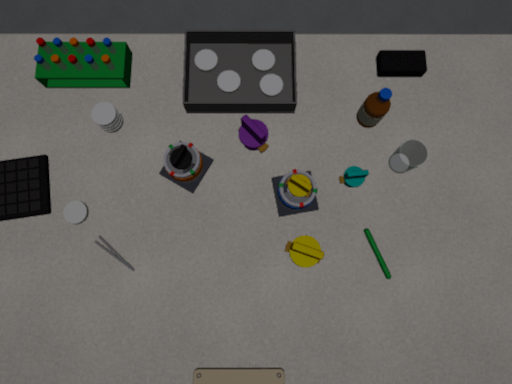

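View pics/wrist0.png

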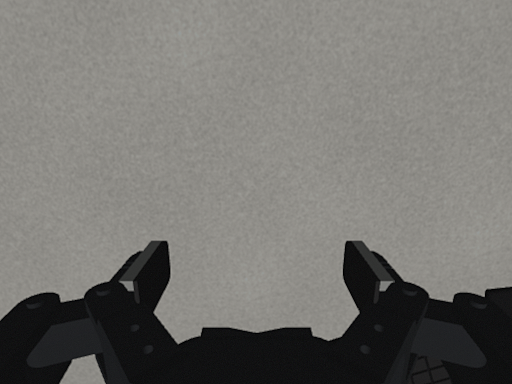

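```bash
python3 - <<'E'
from h import *
c=ld('top0')
im=cv2.imread('pics/top0.png')[150:220,260:340]
cv2.imwrite('pics/top0c.png',cv2.resize(im,None,fx=8,fy=8,interpolation=cv2.INTER_CUBIC))
c2=ld('scene0')
im=cv2.imread('pics/scene0.png')[180:265,175:255]
cv2.imwrite('pics/sc0c.png',cv2.resize(im,None,fx=7,fy=7,interpolation=cv2.INTER_CUBIC))
for u,v in [(298,188),(292,182),(305,190),(314,190),(282,186),(302,205),(295,172),(305,250),(180,155)]: print(u,v,px(c,u,v))
for u,v in [(211,195),(198,195),(222,205)]: print(u,v,px(c2,u,v))
E
```

```text
298 188 [ 0.49790593 -0.13397504  0.09921843]
292 182 [ 0.50799238 -0.11915664  0.11524404]
305 190 [ 0.48973132 -0.14682859  0.11722768]
314 190 [ 0.49863419 -0.17386762  0.07298246]
282 186 [ 0.50746211 -0.10037957  0.07574498]
302 205 [ 0.46373364 -0.14533883  0.07364064]
295 172 [ 0.541343   -0.13131668  0.07220126]
305 250 [ 0.3613625  -0.14544658  0.10178779]
180 155 [0.57122274 0.12891039 0.10897102]
211 195 [ 0.51293169 -0.1323403   0.1320605 ]
198 195 [ 0.50293654 -0.15450057  0.12447235]
222 205 [ 0.52144663 -0.11612019  0.11027226]
```

View pics/top0c.png

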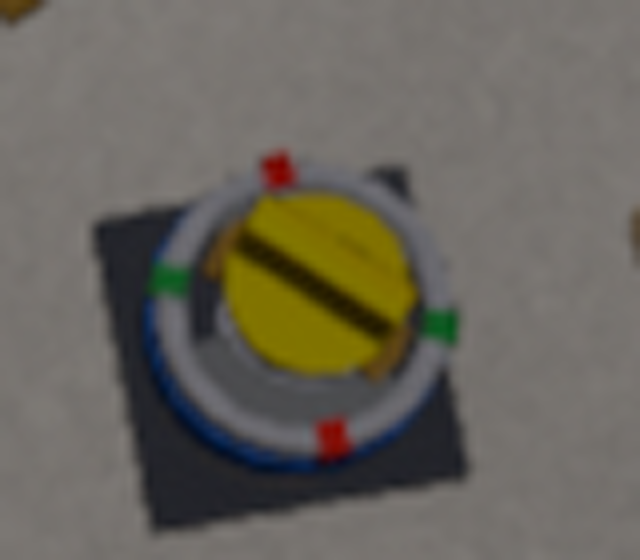

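View pics/sc0c.png

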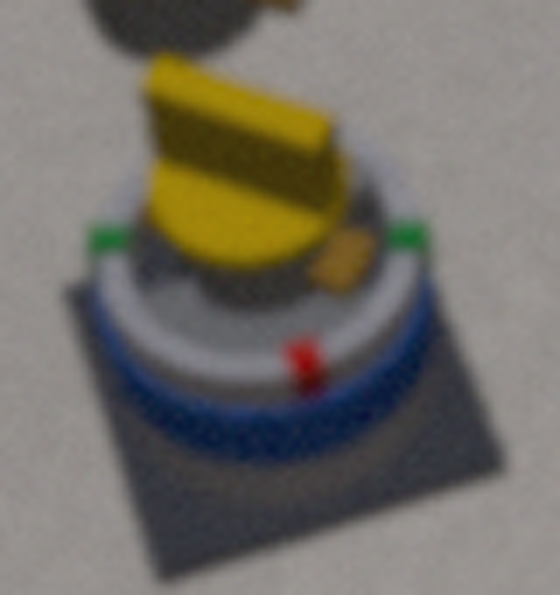

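```bash
python3 - <<'E'
from h import *
c=ld('top0'); c2=ld('scene0')
def onz(c,u,v,z):
    o=np.array(c['origin']); p=px(c,float(u),float(v),1.0); d=p-o; return o+d*(z-o[2])/d[2]
def seg(n,c,a,b,z,s,o):
    A=onz(c,o[0]+a[0]/s,o[1]+a[1]/s,z);B=onz(c,o[0]+b[0]/s,o[1]+b[1]/s,z)
    d=A-B; print(n,A.round(4),B.round(4),'mid',((A+B)/2).round(4),'ang',np.degrees(np.arctan2(d[1],d[0]))%180, np.hypot(*d[:2]))
T=(8,(260,150)); S=(7,(175,180))
seg('red top',c,(280,170),(333,438),.072,*T)
seg('green top',c,(168,280),(440,326),.072,*T)
seg('bar topface edge',c,(246,232),(395,322),.1325,*T)
seg('green sc',c2,(110,239),(410,236),.072,*S)
seg('bar sc',c2,(150,95),(325,148),.1325,*S)
seg('bar sc far',c2,(163,57),(332,118),.1325,*S)
for cc,n in((c,'top'),(c2,'sc')):
    v,u=np.mgrid[0:384,0:512]; v=v.ravel();u=u.ravel()
    P=px(cc,u,v); 
    im=cc['image'].reshape(-1,3).astype(int)
    m=(np.hypot(P[:,0]-.5,P[:,1]+.135)<.05)&(P[:,2]>.128)&(cc['depth'].ravel()>0)
    Q=P[m]; print(n,m.sum(),Q.min(0),Q.max(0)); 
    ctr,sz,a=cv2.minAreaRect(Q[:,:2].astype(np.float32)); print(ctr,sz,a, cv2.PCACompute(Q[:,:2].astype(np.float32),mean=None))
E
```

```text
red top [ 0.5432 -0.1314  0.072 ] [ 0.4646 -0.1447  0.072 ] mid [ 0.5039 -0.1381  0.072 ] ang 9.631306991917748 0.079733330044073
green top [ 0.5106 -0.0984  0.072 ] [ 0.4971 -0.1763  0.072 ] mid [ 0.5038 -0.1373  0.072 ] ang 80.13651371646445 0.07901966943531644
bar topface edge [ 0.5107 -0.1147  0.1325] [ 0.4861 -0.1539  0.1325] mid [ 0.4984 -0.1343  0.1325] ang 57.886584162044215 0.046299190605854766
green sc [ 0.5034 -0.174   0.072 ] [ 0.5169 -0.0971  0.072 ] mid [ 0.5102 -0.1355  0.072 ] ang 80.06421244257143 0.07814161736029217
bar sc [ 0.5056 -0.1565  0.1325] [ 0.5295 -0.1165  0.1325] mid [ 0.5175 -0.1365  0.1325] ang 59.16941267225384 0.04657243499153722
bar sc far [ 0.4944 -0.1522  0.1325] [ 0.5208 -0.1137  0.1325] mid [ 0.5076 -0.133   0.1325] ang 55.608060301534636 0.046729697299458445
top 129 [ 0.48713974 -0.1581325   0.12804409] [ 0.52015388 -0.11328147  0.13432445]
(0.5036928653717041, -0.13577203452587128) (0.049196820706129074, 0.012544111348688602) 55.74773025512695 (array([[ 0.503305  , -0.13562277]], dtype=float32), array([[ 0.5533117 ,  0.83297426],
       [ 0.83297426, -0.5533117 ]], dtype=float32))
sc 181 [ 0.49171089 -0.16038882  0.1282137 ] [ 0.52620982 -0.11412641  0.13436382]
(0.508547842502594, -0.137067049741745) (0.050269242376089096, 0.01323128305375576) 57.93315124511719 (array([[ 0.509908 , -0.1369296]], dtype=float32), array([[ 0.5484719,  0.836169 ],
       [ 0.836169 , -0.5484719]], dtype=float32))
```

```bash
python3 - <<'E'
from h import *
o=ctrl.get_obs(); a=o['eef_rot']; M=R.from_quat(a[[1,2,3,0]]).as_matrix(); print(M.round(3)); y=M[:,1]; print(np.degrees(np.arctan2(y[1],y[0])))
w=ld('wrist0'); print(Rm(w).round(3), M.T@(w['origin']-o['tcp_pos']))
E
```

```text
[[-0.001  0.223  0.975]
 [-0.002  0.975 -0.223]
 [-1.    -0.002 -0.   ]]
77.11896813208166
[[ 0.223 -0.937 -0.267]
 [ 0.975  0.214  0.063]
 [-0.002 -0.274  0.962]] [-1.20545371e-01  4.29906995e-05 -6.96531663e-02]
```

Emit:
send_rows(xyz=[[2,-4.1,0],[4.1,-8.3,0],[6.1,-12.4,0],[8.1,-16.6,0],[10.1,-20.7,0],[12.2,-24.9,0],[14.2,-29,0],[16.2,-33.2,0],[18.2,-37.3,0]], turn=[[0,0,4],[0,0,8],[0,0,12],[0,0,16],[0,0,20],[0,0,24],[0,0,28],[0,0,32],[0,0,35]], jaw=[1,1,1,1,1,1,1,1,1], grip_force=60)

```text
clock: 1.05
tcp_pos: [0.3215, 0.2345, 0.2532]
eef_rot: [0.694, -0.137, 0.694, 0.137]
force: [1.0, 0.5, -0.4]
finger_gap: 0.0853
```

Emit:
send_rows(xyz=[[2,-4.1,0],[4.1,-8.3,0],[6.1,-12.4,0],[8.1,-16.6,0],[10.1,-20.7,0],[12.2,-24.9,0],[14.2,-29,0],[16.2,-33.2,0],[18.2,-37.3,0],[18.2,-37.3,0]], turn=[[0,0,4],[0,0,8],[0,0,12],[0,0,16],[0,0,20],[0,0,24],[0,0,28],[0,0,32],[0,0,35],[0,0,35]], jaw=[1,1,1,1,1,1,1,1,1,1])

```text
clock: 2.05
tcp_pos: [0.5057, -0.1414, 0.253]
eef_rot: [0.622, -0.338, 0.622, 0.336]
force: [-0.2, 0.8, -0.3]
finger_gap: 0.0852
```

```bash
python3 - <<'E'
from h import *
c=cap('wrist','w1'); o=ctrl.get_obs(); a=o['eef_rot']; M=R.from_quat(a[[1,2,3,0]]).as_matrix(); y=M[:,1]; print(o['clock'],o['tcp_pos'],np.degrees(np.arctan2(y[1],y[0])),np.degrees(o['q']))
v,u=np.mgrid[0:384,0:512]; v=v.ravel();u=u.ravel(); P=px(c,u,v)
m=(np.hypot(P[:,0]-.505,P[:,1]+.137)<.04)&(P[:,2]>.127)&(P[:,2]<.14)&(c['depth'].ravel()>0)
Q=P[m]; print(m.sum(),Q.min(0),Q.max(0)); print(cv2.minAreaRect(Q[:,:2].astype(np.float32)),cv2.PCACompute(Q[:,:2].astype(np.float32),mean=None))
cv2.imwrite('pics/w1b.png',cv2.resize(c['image'][:,:,::-1],None,fx=1.5,fy=1.5,interpolation=cv2.INTER_CUBIC))
E
```

```text
2.1 [ 0.5040577  -0.13892727  0.25279152] 146.89848921877245 [-2.24960631e+01  5.51053834e+00 -1.41334133e+01  7.03830275e+01
  1.45027292e-03 -7.93945535e+01]
762 [ 0.48829257 -0.15918521  0.12793591] [ 0.52341239 -0.11336765  0.13501683]
((0.5059760212898254, -0.13610342144966125), (0.049821075052022934, 0.011441152542829514), 56.647491455078125) (array([[ 0.5054378 , -0.13725835]], dtype=float32), array([[ 0.55253154,  0.83349204],
       [ 0.83349204, -0.55253154]], dtype=float32))
```

View pics/w1b.png

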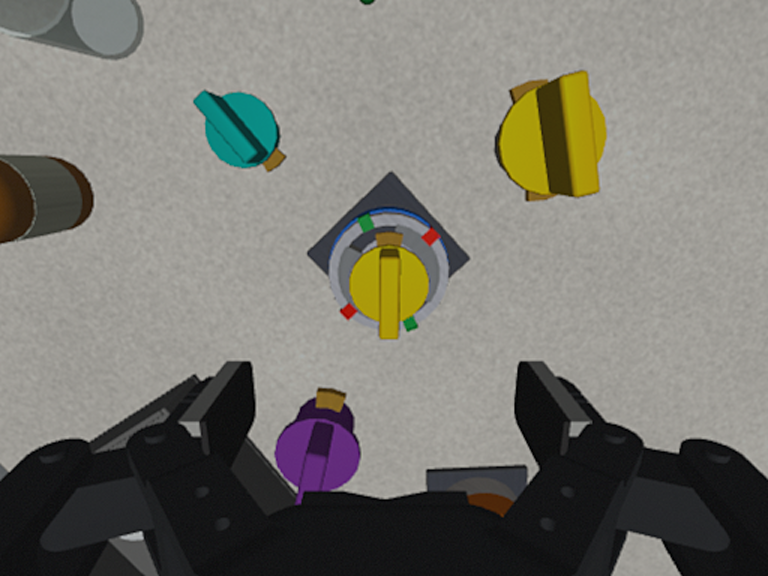

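Emit:
send_rows(xyz=[[0.15,0.2,-4],[0.15,0.2,-8],[0.15,0.2,-11],[0.15,0.2,-12.5],[0.15,0.2,-12.5],[0.15,0.2,-12.5]], turn=[[0,0,0],[0,0,0],[0,0,0],[0,0,0],[0,0,0],[0,0,0]], jaw=[1,1,1,0.3,0,0])

```text
clock: 2.7
tcp_pos: [0.5044, -0.1338, 0.1285]
eef_rot: [0.621, -0.338, 0.621, 0.339]
force: [0.4, 0.3, -0.1]
finger_gap: 0.0438
```

```bash
python3 - <<'E'
from h import *
c=cap('wrist','w2'); o=ctrl.get_obs(); print(o['clock'],o['tcp_pos'],o['finger_gap'],o['force'])
cv2.imwrite('pics/w2b.png',cv2.resize(c['image'][:,:,::-1],None,fx=1.5,fy=1.5,interpolation=cv2.INTER_CUBIC))
E
```

```text
2.75 [ 0.50528106 -0.13425021  0.12939382] 0.042662511513796395 [-0.26641221  0.26062645  0.1854619 ]
```

View pics/w2b.png

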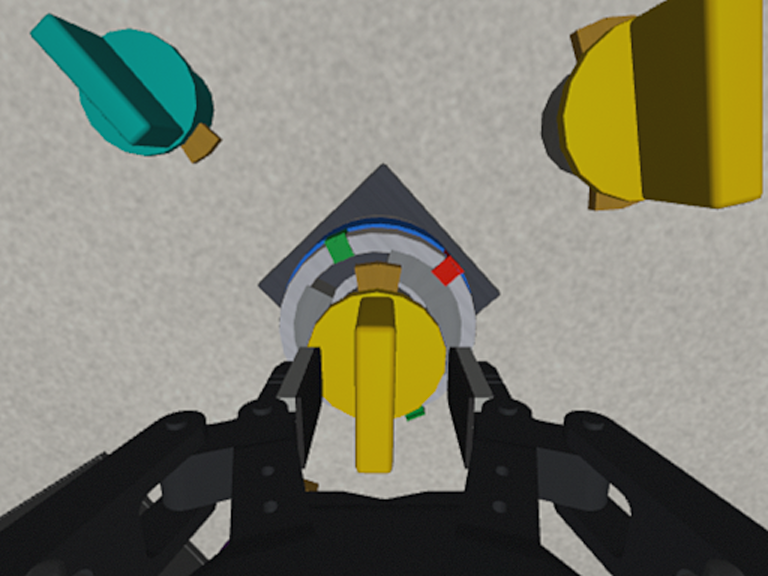

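Emit:
send_rows(xyz=[[0.15,-0.1,-0.1],[0.15,-0.1,-0.1],[0.15,-0.1,-0.1],[0.15,-0.1,-0.1],[0.15,-0.1,-0.1],[0.15,-0.1,-0.1]], turn=[[0,0,0],[0,0,0],[0,0,0],[0,0,0],[0,0,0],[0,0,0]], jaw=[0,-1,-1,-1,-1,-1], grip_force=50)

```text
clock: 3.35
tcp_pos: [0.5069, -0.1359, 0.1282]
eef_rot: [0.621, -0.338, 0.621, 0.338]
force: [-1.0, 0.6, 5.2]
finger_gap: 0.0106
```

```bash
python3 - <<'E'
from h import *
c=cap('wrist','w3'); o=ctrl.get_obs(); print(o['clock'],o['tcp_pos'],o['finger_gap'],o['force'],o['moment'])
cv2.imwrite('pics/w3b.png',cv2.resize(c['image'][:,:,::-1],None,fx=1.5,fy=1.5,interpolation=cv2.INTER_CUBIC))
E
```

```text
3.4 [ 0.50687757 -0.13598147  0.12825156] 0.01111809555672265 [-1.11253682  0.43265213  5.61294993] [0.10608306 0.27905524 0.03865673]
```

View pics/w3b.png

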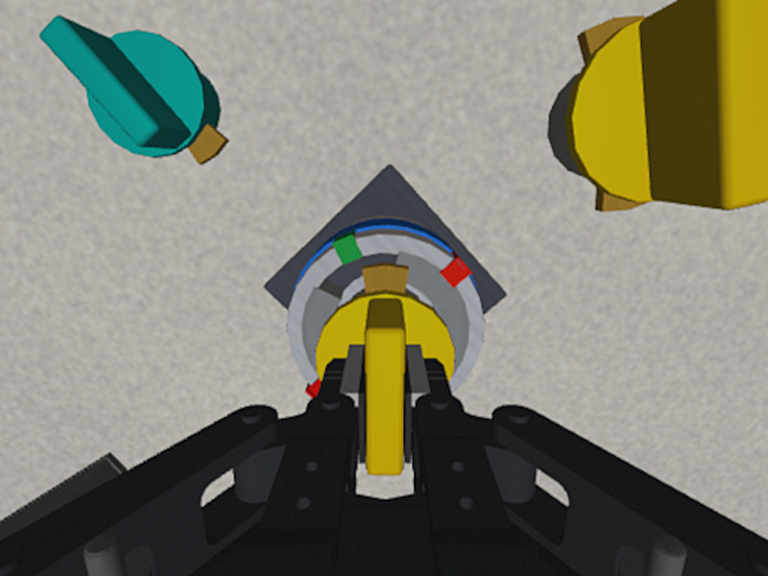

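Emit:
send_rows(xyz=[[0,0,0],[0,0,0],[0,0,0],[0,0,0],[0,0,0],[0,0,0]], turn=[[0,0,5],[0,0,10],[0,0,15],[0,0,20],[0,0,23.5],[0,0,23.5]], jaw=[-1,-1,-1,-1,-1,-1])

```text
clock: 4.0
tcp_pos: [0.5055, -0.1355, 0.1264]
eef_rot: [0.539, -0.457, 0.54, 0.458]
force: [0.1, 1.0, -3.4]
finger_gap: 0.0115
```

```bash
python3 - <<'E'
from h import *
c=cap('wrist','w4'); o=ctrl.get_obs(); print(o['clock'],o['tcp_pos'],o['finger_gap'],o['force'],o['moment'])
cv2.imwrite('pics/w4b.png',cv2.resize(c['image'][:,:,::-1],None,fx=1.5,fy=1.5,interpolation=cv2.INTER_CUBIC))
E
```

```text
4.05 [ 0.50562171 -0.13550359  0.12650989] 0.01088940432957753 [ 1.05913361  0.54910676 -2.13055245] [-0.01984757  0.0266359  -0.00018345]
```

View pics/w4b.png

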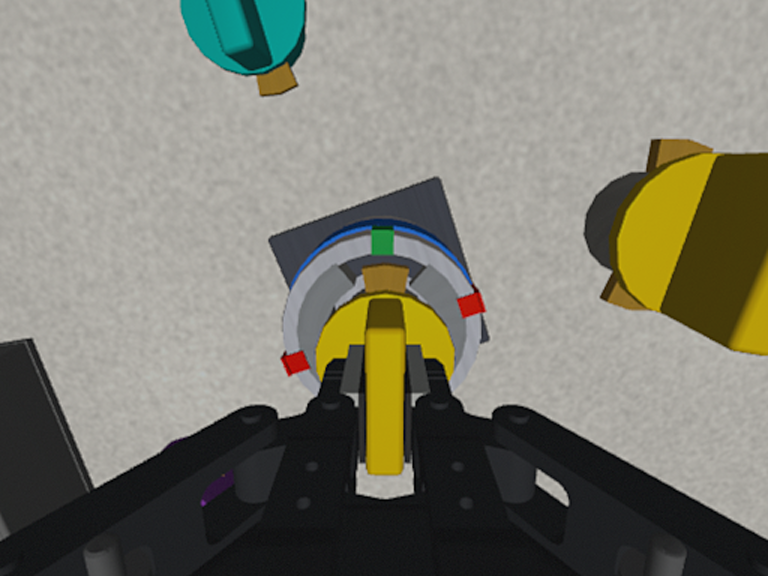

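Emit:
send_rows(xyz=[[0,0,-0.3],[0,0,-0.6],[0,0,-0.9],[0,0,-1.2],[0,0,-1.4],[0,0,-1.4],[0,0,-1.4]], turn=[[0,0,0],[0,0,0],[0,0,0],[0,0,0],[0,0,0],[0,0,0],[0,0,0]], jaw=[-1,-1,-1,-1,-1,-1,-1])

```text
clock: 4.75
tcp_pos: [0.5063, -0.1357, 0.1133]
eef_rot: [0.539, -0.457, 0.539, 0.457]
force: [0.1, -0.1, -2.4]
finger_gap: 0.0111
```

```bash
python3 - <<'E'
from h import *
c=cap('wrist','w5'); o=ctrl.get_obs(); print(o['clock'],o['tcp_pos'],o['finger_gap'],o['force'],o['moment'])
v,u=np.mgrid[0:384,0:512]; v=v.ravel();u=u.ravel(); P=px(c,u,v)
for n in['scene','top']:
    c=cap(n,n+'5');P=px(c,u,v);im=c['image'].reshape(-1,3).astype(int);m=(np.hypot(P[:,0]-.505,P[:,1]+.137)<.04)&(im[:,0]>100)&(im[:,2]<40)&(im[:,1]>80);print(n,m.sum(),np.percentile(P[m,2],[5,50,90,98]) if m.any() else '')
c=ld('w5');cv2.imwrite('pics/w5b.png',cv2.resize(c['image'][:,:,::-1],None,fx=1.5,fy=1.5,interpolation=cv2.INTER_CUBIC))
E
```

```text
4.8 [ 0.50644114 -0.13576637  0.11339876] 0.010851731607704246 [-0.30494579 -0.1145779  -2.7117074 ] [ 0.02980981  0.00075897 -0.00134157]
scene 293 [0.0625942  0.08488746 0.11455211 0.11801809]
top 0
```

View pics/w5b.png

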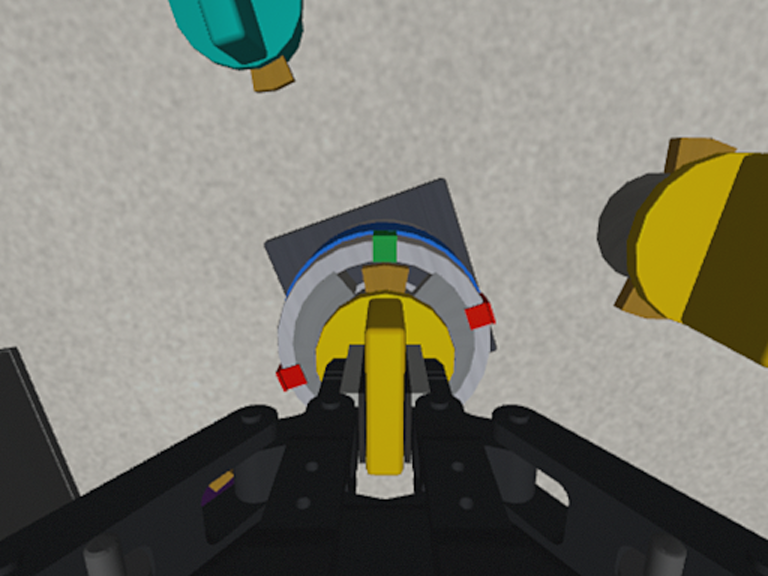

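Emit:
send_rows(xyz=[[0,0,-0.15],[0,0,-0.25],[0,0,-0.25]], turn=[[0,0,0],[0,0,0],[0,0,0]], jaw=[-1,-1,-1])

```text
clock: 5.2
tcp_pos: [0.5067, -0.1359, 0.1118]
eef_rot: [0.539, -0.458, 0.539, 0.457]
force: [-0.5, 0.7, 4.7]
finger_gap: 0.0112
```

Emit:
send_rows(xyz=[[0,0,0],[0,0,0],[0,0,0],[0,0,0],[0,0,-0.05]], turn=[[0,0,-3],[0,0,-8],[0,0,-13],[0,0,-18],[0,0,-23]], jaw=[-1,-1,-1,-1,-1])

```text
clock: 5.7
tcp_pos: [0.5085, -0.1365, 0.1116]
eef_rot: [0.621, -0.341, 0.619, 0.338]
force: [3.6, -0.0, 1.3]
finger_gap: 0.0111
```

```bash
python3 - <<'E'
from h import *
c=cap('wrist','w6'); o=ctrl.get_obs(); print(o['clock'],o['tcp_pos'],o['finger_gap'],o['force'],o['moment'])
cv2.imwrite('pics/w6b.png',cv2.resize(c['image'][:,:,::-1],None,fx=1.5,fy=1.5,interpolation=cv2.INTER_CUBIC))
E
```

```text
5.75 [ 0.50855537 -0.13651251  0.11158985] 0.01106134260132366 [1.23321014 0.36504294 1.49952395] [-0.14883827 -0.35531165 -0.01062851]
```

View pics/w6b.png

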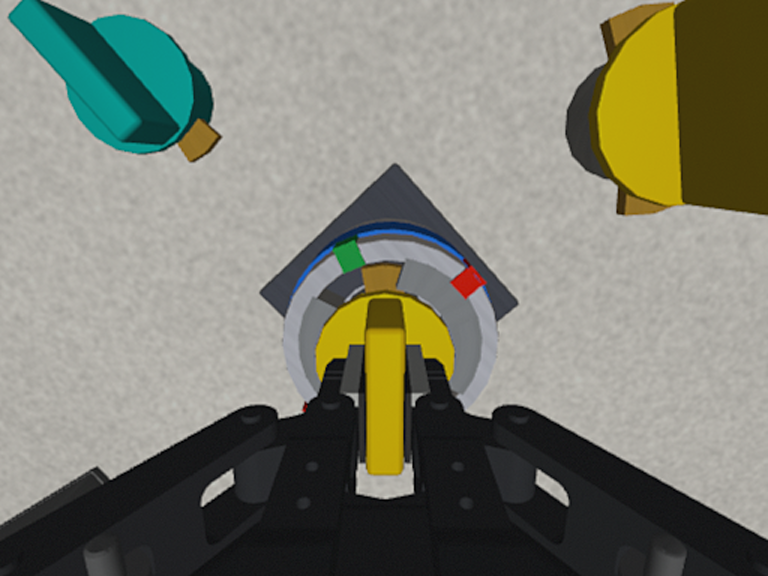

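Emit:
send_rows(xyz=[[0,0,0],[0,0,-0.05],[0,0,-0.05],[0,0,-0.1],[0,0,-0.1]], turn=[[0,0,-5],[0,0,-10],[0,0,-15],[0,0,-20],[0,0,-25]], jaw=[-1,-1,-1,-1,-1])

```text
clock: 6.25
tcp_pos: [0.507, -0.1361, 0.1097]
eef_rot: [0.679, -0.198, 0.678, 0.197]
force: [0.8, 0.3, -1.4]
finger_gap: 0.0114
```

```bash
python3 - <<'E'
from h import *
o=ctrl.get_obs(); print(o['clock'],o['tcp_pos'],o['finger_gap'],o['force'],o['moment'],np.degrees(o['q']))
E
```

```text
6.25 [ 0.50702579 -0.13613985  0.10971564] 0.011425407796351022 [ 0.7673297   0.28371447 -1.39606753] [-0.06299976 -0.06433713  0.06250177] [-2.20775595e+01  1.26749374e+01 -2.43245320e+01  5.29061139e+01
 -1.83294243e-02 -5.45795770e+01]
```

Emit:
send_rows(xyz=[[0,0,-0.05],[0,0,-0.1],[0,0,-0.1],[0,0,-0.15],[0,0,-0.15],[0,0,-0.15]], turn=[[0,0,-5],[0,0,-10],[0,0,-15],[0,0,-19],[0,0,-22],[0,0,-22]], jaw=[-1,-1,-1,-1,-1,-1])

```text
clock: 6.85
tcp_pos: [0.5069, -0.1359, 0.1082]
eef_rot: [0.704, -0.066, 0.704, 0.066]
force: [0.9, -0.5, 1.0]
finger_gap: 0.011
```

```bash
python3 - <<'E'
from h import *
c=cap('wrist','w7'); o=ctrl.get_obs(); print(o['clock'],o['tcp_pos'],o['finger_gap'],o['force'],o['moment'],np.degrees(o['q'][[0,5]]))
cv2.imwrite('pics/w7b.png',cv2.resize(c['image'][:,:,::-1],None,fx=1.5,fy=1.5,interpolation=cv2.INTER_CUBIC))
E
```

```text
6.9 [ 0.50684229 -0.13592426  0.10818449] 0.011060390854297846 [1.61374318 0.01210652 1.60960485] [-0.07690838 -0.07951602  0.20437453] [-22.07197799 -32.82823658]
```

View pics/w7b.png

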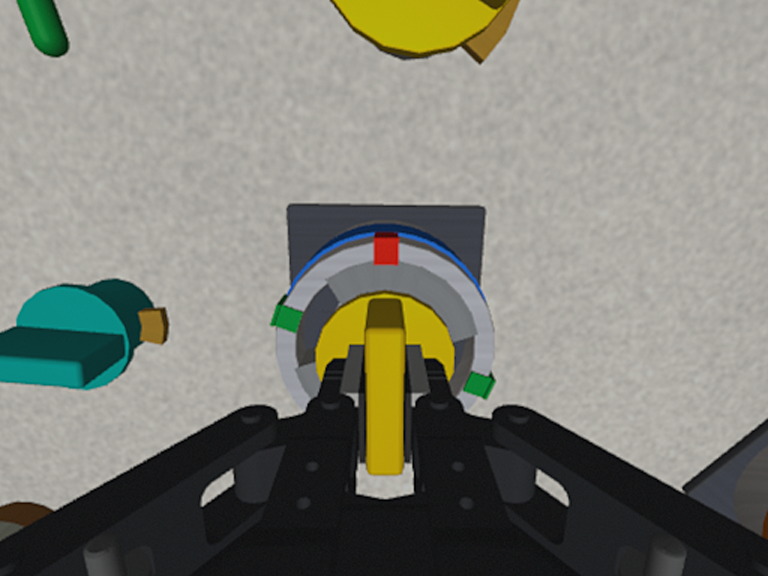

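Emit:
send_rows(xyz=[[0,0,-0.05],[0,0,-0.1],[0,0,-0.1]], turn=[[0,0,0],[0,0,0],[0,0,0]], jaw=[-1,-1,-1])

```text
clock: 7.2
tcp_pos: [0.5069, -0.136, 0.1081]
eef_rot: [0.704, -0.066, 0.704, 0.066]
force: [-1.1, 0.5, 7.7]
finger_gap: 0.0113
```

Emit:
send_rows(xyz=[[0,0,0.05],[0,0,0.1],[0,0,0.1],[0,0,0.1],[0,0,2],[0,0,6],[0,0,10],[0,0,12]], turn=[[0,0,0],[0,0,0],[0,0,0],[0,0,0],[0,0,0],[0,0,0],[0,0,0],[0,0,0]], jaw=[-1,-0.4,0,0.2,0.2,0.4,0.4,0.4])

```text
clock: 8.0
tcp_pos: [0.5077, -0.1363, 0.2302]
eef_rot: [0.705, -0.066, 0.703, 0.065]
force: [0.0, -0.3, -0.1]
finger_gap: 0.06
```

```bash
python3 - <<'E'
from h import *
c=cap('wrist','w8'); o=ctrl.get_obs(); print(o['clock'],o['tcp_pos'],o['finger_gap'],o['force'])
v,u=np.mgrid[0:384,0:512]; v=v.ravel();u=u.ravel(); P=px(c,u,v)
im=c['image'].reshape(-1,3).astype(int)
m=(np.hypot(P[:,0]-.505,P[:,1]+.137)<.045)&(P[:,2]>.104)&(P[:,2]<.13)&(c['depth'].ravel()>0)&(im[:,0]>100)&(im[:,2]<60)
Q=P[m]; print(m.sum(),np.median(Q[:,2])); print(cv2.minAreaRect(Q[:,:2].astype(np.float32)))
cv2.imwrite('pics/w8b.png',cv2.resize(c['image'][:,:,::-1],None,fx=1.5,fy=1.5,interpolation=cv2.INTER_CUBIC))
E
```

```text
8.05 [ 0.50917602 -0.13685525  0.23271681] 0.05995472297168206 [ 0.6245786  -0.23543797  1.10033606]
774 0.11213475348125386
((0.5061841011047363, -0.1359829157590866), (0.04902849346399307, 0.011894799768924713), 10.792569160461426)
```

View pics/w8b.png

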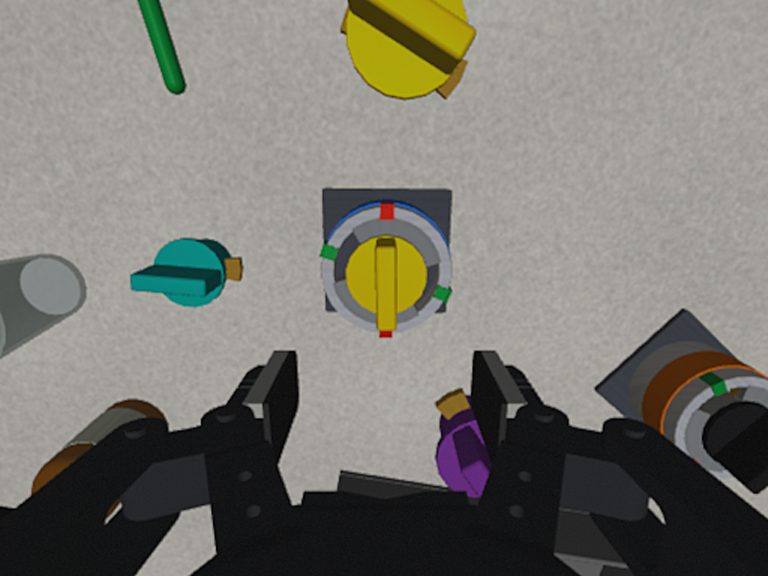

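The bar, at rows 240–335 near column 386, lies on both red marks (387,211) and (385,334). Its top is at z = 0.112, so the plug origin is about 40 mm up, which is home. The gripper is clear of everything.

```bash
python3 -c "
from station import ctrl
print(ctrl.close_job())"
```

```text
the job is handed in; nothing more can be done
None
```

The yellow plug is home in the blue chamber and released, and I handed the job in at about 8 s on the robot's clock. No verdict is reported.

- **What I did:** I pinched the wing bar and turned it 23.5° counter-clockwise onto the green marks. The plug then lowered about 16 mm into the thread start. I screwed it 70° clockwise while sinking about 4 mm, let go and backed off 12 cm.
- **Last wrist-camera check:** The bar lies on both red marks, measured at 10.8° against about 9.9° for the marks. The bar top is at z = 0.112 m, which puts the plug origin about 40 mm above the pot's, and the plug is centred. The gripper was clear of everything. I did not touch the orange chamber.
- **What disagreed:** The plug started only about 23° clockwise of the green marks, where the task said 35 to 75°. I went by the images, and the drop into the thread start confirmed them. The scene and top cameras also differed by up to 6 mm on where the pot and plug were, so I used the wrist camera for the grasp.

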